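# Shut the paint-drying cabinet until its catch snaps

## Task

Put the model-paint drying cabinet away for the night: slide its pulled-out tray fully home, then swing the door shut and press it until the sprung tongue rides over the strike and snaps in, so that the door stays shut when you let go. Press firmly but gently, never harder than about 16 newtons and without slamming the door, and leave the bottle, jar and cup beside it alone.

Things in the scene. Friction and masses are not known exactly. Their poses are not given: they have to be found in the camera images.
- cabinet: White painted cabinet, fixed, 180 deep (x) x 200 wide (y) x 190 mm high, open at the front, its 10 mm roof set back 18 mm there. Origin: centre of its underside on the table. Its own -x points out of the open front, y across (door hinge on the +y side, strike on the -y side), z up. Turned 1.5 to 1.9 rad: the front looks to the robot's right, the hinge is on the robot's side.
- tray (a joint): Pull-out aluminium tray under the cabinet's roof, in m: 0 fully home (slightly soft stop), grows as it is drawn out along the cabinet's -x; starts 0.04 to 0.085. Friction about 1.5 N. While it is out it blocks the door.
- tray_front (a point): Centre line of the tray's outer front face, which is 130 mm wide (y) and reaches from z 115 to 165 mm; the point is at z 147 mm and, when home, 89 mm in front of the cabinet's origin (1 mm inside its front edges) and 15 mm to its -y side.
- door (a joint): Door hinge angle in rad about the upright hinge: 0 is parallel to the cabinet's front, grows as it swings out to the front and towards +y; starts 1.15 to 1.45. A weak hinge spring (rest near 1.3) swings an unlatched door open again. Latched it rests between -0.01 and 0.11: the strike is screwed on at a different depth each time (18 mm range), so the snap angle cannot be known beforehand.
- door_hinge (a point): On the hinge axis in the mid-plane of the 12 mm thick door, z 150 mm; in the cabinet's frame x -102, y +98 mm.
- door_push (a point): A good place to press: on the outer face of the 12 mm thick door, 165 mm from the hinge axis, z 150 mm. The door is 199 mm long, z 4 to 186 mm; its outer face is plain but for a 10 mm thick latch case near the free edge, z 72 to 108 mm. The point's axes are the door's: -y runs from hinge to free edge, -x is the outward normal of the outer face.
- tongue (a joint): Sprung steel latch tongue in the door's free edge at z 90 mm, in m: 0 fully out (8 mm proud of the edge), grows as it is pressed in; about 0.006 while it rides over the strike, back to 0 when it has snapped in behind it. Sloped on the side towards the cabinet, flat on the outer side.
- thinner: White closed bottle, 52 mm diameter, 120 mm high, loose, beside the cabinet's +y side, towards its back. Origin: centre of its underside. Leave alone.
- paint_jar: Small glass paint jar, 44 mm diameter, 50 mm high, loose, beside the cabinet's -y side, behind the strike. Origin: centre of its underside. Leave alone.
- swab_cup: Clear plastic cup, 68 mm diameter at the rim, 85 mm high, loose, on the cabinet's +y side. Origin: centre of its underside. Leave alone.
- tongue_tip (a point): Outer tip of the tongue, 8 mm beyond the door's free edge. The last 15 to 20 mm of its travel before the snap ride over the strike, a steel lip beside the cabinet's front, and take up to about 8 to 12 N at the good place to press; then resistance drops for about 2 mm until the door meets a rubber stop (about 1 mm give at 10 N). If it is let go before the snap, the door opens again.

How it is judged:
On the way:
1. the tray is pushed home (value of joint tray below 0.006 m), for 0.1 s.
At the end, for the whole second after the job is handed in: The tray is home (within 6 mm), the door is shut (under 0.12 rad) and still, with the tongue fully out behind the strike (pressed in less than 2 mm), so that the catch alone holds it (value of joint tray below 0.006 m and value of joint door below 0.12 rad and value of joint tongue below 0.002 m and velocity of joint door between -0.05 and 0.05 rad/s); the robot touches nothing.
It fails at once if the robot pressed on the cabinet, tray or door with more than 18 N (contact force between any of the fingers, the arm and cabinet above 18 N).
It fails at once if the door was slammed (over 1.5 rad/s) (velocity of joint door below -1.5 rad/s).
It fails at once if the bottle, jar or cup was moved by more than 15 mm (distance of any of thinner, paint_jar, swab_cup from where it was at the start of the episode above 0.015 m).
It also fails if it takes over 58 s, if anything falls off the work surface, if the arm or the gripper's body presses on something with over 40 N, if the wrist force passes 120 N, or if a joint passes its speed limit or range.

## Robot

A 7-joint arm with a two-finger parallel gripper is mounted at the origin on the work surface. World frame = base frame: x ahead of the robot, y to its left, z up, the work surface at z = 0. Lengths are in m, angles in rad, forces in N, time in s.
With the tool pointing down it reaches from about 0.35 to 0.9 m from the base axis. Payload 19.9 kg.
Tool frame: the origin (TCP) lies between the finger pads; the fingertips stand 11 mm ahead of it and the grasp point (between the pads) lies 8 mm behind it; z points along the fingers, y is the line along which they close (so a half turn about z gives the same grasp; the last joint's range is limited). The gripper opens to 85 mm and grips with 20 to 120 N. Pads are 22 mm wide; open, the fingers measure 114 mm over their backs; the gripper's body (76 mm by 85 mm) begins 54 mm behind the grasp point. The pads swing forward as they close: fully open they stand 13 mm farther back than shut.
Start: joints at [-1.288, 0.417, -0.01, 1.614, 0.005, 1.111, -0.053], TCP at [0.199, 0.592, 0.242] pointing down, gripper open.
Joint ranges: [-2.81, 2.81], [-0.39, 2.02], [-1.27, 1.25], [0.06, 2.57], [-1.19, 4.33], [0.19, 2], [-2.82, 2.82]. Speed limits (rad/s): [1.89, 1.89, 2.39, 2.39, 3.01, 3.01, 3.01].

## Interface

Orientations are given as a unit quaternion [x, y, z, w].
In Python, from plant import arm gives the robot as it stands.
- The arm moves only by the shell command python3 -m pendant 'ROWS' [OPENING] [FORCE]. ROWS is a JSON object whose one key "series" holds a list of rows, each a list of 2 entries, a list of its own where there are three numbers: the shift along the tool's x, y, z in units of 50 mm (1.0 is 50 mm), then the turn about the tool's z in degrees. A call has 1 to 8 rows; each row is the pose to reach, as a shift and turn from the pose commanded when the call began, along the tool's axes at that moment; what a row does not reach only later rows make up. A row lasts 1/10 s, in which the tool goes at most 50 mm and 8.59 degrees, less where a joint would pass 70% of its speed; a pose out of reach is approached as far as the arm can. A call with a gripper value outside its range is refused whole. OPENING is the opening, from 0 (shut) to 1 (fully open), set as the call begins (- or left out, the last holds). The fingers move at their own pace and stop on an object; FORCE is the grip in N (left out, the last holds). Time passes only in rows, so rows that repeat a pose let the fingers close. It gives the time, the measured TCP pose, the force, the opening and the grip force at its end, in the units of the state.
- arm.get_state(): the state, without advancing time (a new reading comes with each control period).
- arm.capture(name): name is "side" or "top"; returns a dict with "pixels" (420x560x3 uint8, red, green, blue), "K" (3x3 intrinsics, pixels), "rvec" (rotation vector, rad) and "tvec" (3), from world to camera coordinates, as OpenCV has them. Camera axes: x right, y down, z forward; pixel columns grow to the right and rows downward; lengths in m; the calibration is good to about 2 mm. A picture is of the moment at which its call begins. There is no depth.
- arm.job_done(): hands the job in; it is judged then, once.
The state is a dict: "time_s": time; "joint_pos": joint angles; "qvel": joint speeds; "joint_torque": joint torques, N m; "eef_pos": TCP position; "tcp_rot": TCP orientation; "ft_force": force on the tool from outside, world axes, zero at the start; "torque": the same for the moment, N m; "finger_gap": opening from 0.0 (shut) to 1.0 (fully open); "gripper_force": force on a finger pad.
Only numpy, scipy, OpenCV 4.12 (cv2) and the standard library are available. Lean on these libraries where they do the work, as an engineer would, in place of code of your own. Each camera call takes 0.05 s, during which the arm holds its last target. There are 200 camera calls.

## Working session

There is one attempt and no reset: what is moved stays moved. The work goes in short steps, Python scripts to look and compute and a shell command to move; the robot and the scene stay as the last step left them, time stands still between calls to the robot, and variables do not carry over. Pictures are saved under pics/ and viewed, at most 10 in all, crops included, and the job is handed in when it is done.

```bash
mkdir -p pics; ls; python3 - <<'E'
from plant import arm
import cv2
for n in("side","top"):
    c=arm.capture(n); cv2.imwrite(f"pics/{n}0.png",c["pixels"][:,:,::-1]); print(n,c["K"],c["rvec"],c["tvec"])
s=arm.get_state(); print(s)
E
```

```text
pics
side [[509.01775282   0.         286.40588411]
 [  0.         509.01775282 203.08640493]
 [  0.           0.           1.        ]] [ 2.09006905 -0.81859132  0.38814398] [-0.34481853  0.3873053   0.51929342]
top [[511.2703633    0.         285.841036  ]
 [  0.         511.2703633  201.60783753]
 [  0.           0.           1.        ]] [ 2.14470417 -2.12332979  0.17831016] [0.09586287 0.56322927 0.91349927]
{'time_s': 0.1, 'joint_pos': array([-1.28751896,  0.41792155, -0.01036787,  1.61407544,  0.00473094,
        1.11072648, -0.05298662]), 'qvel': array([ 0.00015717, -0.00288014, -0.00068177, -0.00159689,  0.00011396,
        0.00015209,  0.00136741]), 'joint_torque': array([ 1.01059570e-03, -8.65827870e+01,  6.80610817e-01, -4.35644388e+01,
        1.92663807e-02,  4.90692677e-03, -3.10952885e-06]), 'eef_pos': array([0.19932205, 0.59205734, 0.2417342 ]), 'tcp_rot': array([ 1.61629386e-01,  9.86851374e-01, -5.51509990e-04, -4.60505029e-05]), 'ft_force': array([-0.44223613, -0.23539105, -0.24657972]), 'torque': array([-0.00332296,  0.020231  ,  0.0127414 ]), 'gripper_force': 0.0, 'finger_gap': 0.9968254093939987}
```

View pics/side0.png

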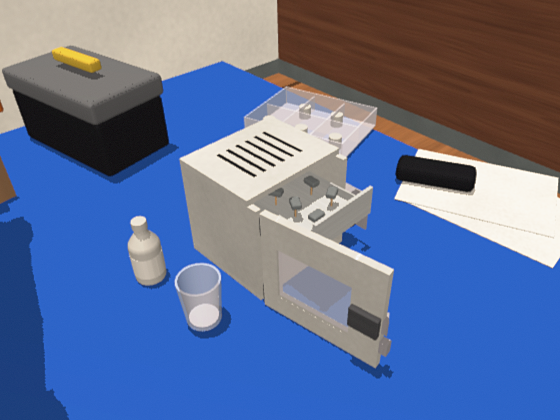

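View pics/top0.png

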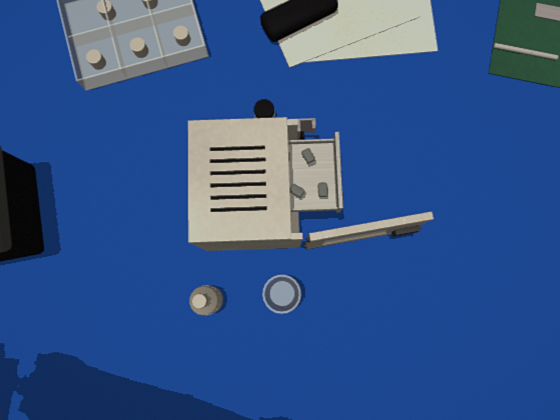

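The side view shows the door open (hinge about (265,210)–(263,297), free edge about (391,270)–(380,365)) and the tray front near (370,190). The top view shows the tray front at about (340,172), the hinge at about (308,240) and the free edge at about (432,216). Next I'll enlarge both.

```bash
python3 - <<'E'
import cv2
a=cv2.imread("pics/top0.png")[95:265,180:440]; cv2.imwrite("pics/topc.png",cv2.resize(a,None,fx=3,fy=3,interpolation=cv2.INTER_CUBIC))
a=cv2.imread("pics/side0.png")[110:380,170:410]; cv2.imwrite("pics/sidec.png",cv2.resize(a,None,fx=2.2,fy=2.2,interpolation=cv2.INTER_CUBIC))
E
```

```text
(no output)
```

View pics/topc.png

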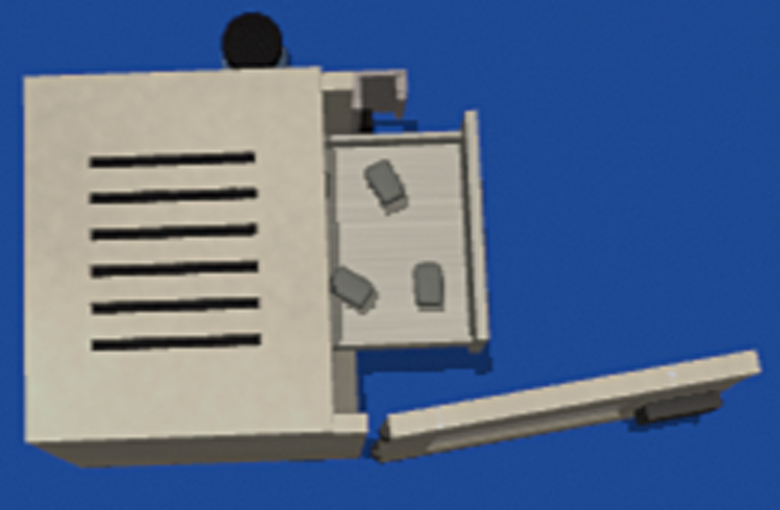

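View pics/sidec.png

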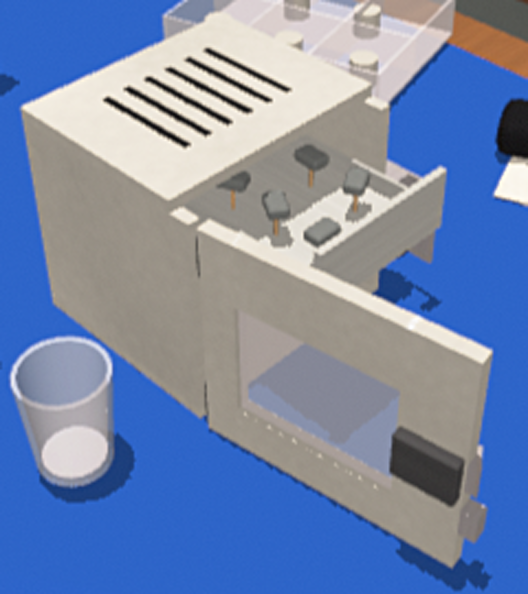

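The top crop shows the outer tray rim at (478,111)–(489,340), the door's free corner at (760,370), its hinge end at (388,437), and the roof's back corners at (24,77) and (24,441). In the side crop, the outer free top corner of the door is at (488,354), the hinge top at (203,224), the roof back corner at (24,107) and the tray's far rim corner at (444,168).

```bash
cat > h.py <<'E'
import numpy as np, cv2
cal={}
cal["side"]=(np.array([[509.01775,0,286.40588],[0,509.01775,203.0864],[0,0,1]]),np.array([2.09006905,-0.81859132,0.38814398]),np.array([-0.34481853,0.3873053,0.51929342]))
cal["top"]=(np.array([[511.27036,0,285.841036],[0,511.27036,201.607837],[0,0,1]]),np.array([2.14470417,-2.12332979,0.17831016]),np.array([0.09586287,0.56322927,0.91349927]))
def ray(n,p):
    K,r,t=cal[n]; R=cv2.Rodrigues(r)[0]; return -R.T@t, R.T@np.linalg.inv(K)@[p[0],p[1],1]
def atz(n,p,z):
    c,d=ray(n,p); return c+d*(z-c[2])/d[2]
def tri(pt,ps):
    P=[cal[n][0]@np.c_[cv2.Rodrigues(cal[n][1])[0],cal[n][2]] for n in("top","side")]
    X=cv2.triangulatePoints(P[0],P[1],np.array(pt,float).reshape(2,1),np.array(ps,float).reshape(2,1)); return X[:3,0]/X[3,0]
def T(u,v): return 180+(u+.5)/3-.5,95+(v+.5)/3-.5
def S(u,v): return 170+(u+.5)/2.2-.5,110+(v+.5)/2.2-.5
def proj(n,X): return cv2.projectPoints(np.atleast_2d(np.array(X,float)),cal[n][1],cal[n][2],cal[n][0],None)[0].reshape(-1,2)
E
python3 - <<'E'
from h import *
np.set_printoptions(precision=4,suppress=True)
for n,t,s,z in [("roof back +y",(24,441),(24,107),.19),("roof back -y",(24,77),(208,12),.19),("roof front -y",(320,69),(370,92),.19),("door free outer",(760,370),(488,354),.186),("door hinge outer",(388,437),(203,224),.186),("tray -y rim",(478,111),(444,168),.165)]:
    print(n,tri(T(*t),S(*s)),atz("top",T(*t),z),atz("side",S(*s),z))
print("tray +y rim",atz("top",T(489,340),.165))
print("wall front outer +y",atz("top",T(367,416),.19),atz("top",T(367,432),.19))
E
```

```text
roof back +y [0.4737 0.255  0.1886] [0.4726 0.2553 0.19  ] [0.4736 0.2525 0.19  ]
roof back -y [0.6659 0.2657 0.1935] [0.6716 0.2636 0.19  ] [0.6648 0.2727 0.19  ]
roof front -y [0.6795 0.1027 0.1821] [0.6778 0.1019 0.19  ] [0.6684 0.0945 0.19  ]
door free outer [ 0.5149 -0.1331  0.1907] [ 0.5147 -0.1337  0.186 ] [ 0.5203 -0.131   0.186 ]
door hinge outer [0.479  0.0627 0.1871] [0.477 0.064 0.186] [0.4821 0.0627 0.186 ]
tray -y rim [0.6609 0.0142 0.1673] [0.6627 0.013  0.165 ] [0.6621 0.0167 0.165 ]
tray +y rim [0.5327 0.008  0.165 ]
wall front outer +y [0.4876 0.0753 0.19  ] [0.4792 0.0753 0.19  ]
```

```bash
python3 -m pendant '{"series":[[[0,0,-0.1],4],[[0,0,-0.2],12],[[0,0,-0.3],20],[[0,0,-0.4],28],[[0,0,-0.5],36],[[0,0,-0.6],44],[[0,0,-0.7],52],[[0,0,-0.8],60]]}' 0
python3 -m pendant '{"series":[[[0,0,0],5],[[0,0,0],9],[[0,0,0],9],[[0,0,0],9]]}'
python3 -c "
from plant import arm;s=arm.get_state();print(s['joint_pos'])"
```

```text
time_s: 0.9
eef_pos: [0.1993, 0.5921, 0.2821]
tcp_rot: [0.636, 0.772, -0.0, 0.0]
ft_force: [0.7, -1.1, 0.3]
finger_gap: -0.002
gripper_force: 0.0
time_s: 1.3
eef_pos: [0.1993, 0.5922, 0.282]
tcp_rot: [0.691, 0.723, -0.0, 0.0]
ft_force: [0.4, 0.7, -0.7]
finger_gap: 0.0
gripper_force: 0.0
[-1.45689979  0.38934338  0.21526075  1.5744207  -0.08740418  1.18785872
 -1.18040889]
```

```bash
for i in 1; do 
python3 -m pendant '{"series":[[[-0.25,0.14,0],0],[[-0.8,0.45,0],0],[[-1.35,0.76,0],0],[[-1.9,1.07,0],0],[[-2.5,1.4,0],0],[[-3.1,1.74,0],0],[[-3.7,2.07,0],0],[[-4.3,2.4,0],0]]}' | head -2
python3 -m pendant '{"series":[[[-0.6,0.34,0],0],[[-1.2,0.67,0],0],[[-1.8,1.0,0],0],[[-2.4,1.34,0],0],[[-3.0,1.68,0],0],[[-3.6,2.0,0],0],[[-4.2,2.35,0],0],[[-4.8,2.7,0],0]]}' |head -2
python3 -m pendant '{"series":[[[-0.6,0.34,0],0],[[-1.2,0.67,0],0],[[-1.8,1.0,0],0],[[-2.4,1.34,0],0],[[-3.0,1.68,0],0],[[-3.5,1.95,0],0],[[-3.9,2.15,0],0],[[-4.0,2.2,0],0]]}'
done
python3 -c "
from plant import arm;import cv2;s=arm.get_state();print(s['joint_pos'])
cv2.imwrite('pics/side1.png',arm.capture('side')['pixels'][:,:,::-1])"
```

```text
time_s: 2.1
eef_pos: [0.3291, 0.3803, 0.2823]
time_s: 2.9
eef_pos: [0.4735, 0.1462, 0.2824]
time_s: 3.7
eef_pos: [0.5914, -0.0503, 0.2822]
tcp_rot: [0.693, 0.721, -0.0, 0.0]
ft_force: [-0.1, 0.2, -0.2]
finger_gap: 0.0
gripper_force: 0.0
[-0.46708531  0.37991826  0.65142695  1.6666374  -0.24472821  1.17825829
  0.2836656 ]
```

View pics/side1.png

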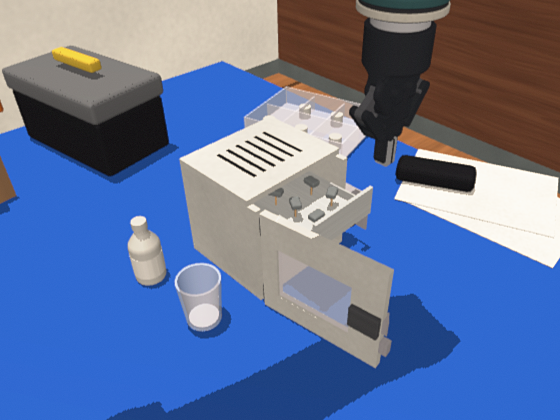

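The gripper is above and in front of the tray, with the fingertips at about (383,160) px, clear of the door. Next I'll lower it and approach.

```bash

python3 -m pendant '{"series":[[[0,0,0.3],0],[[0,0,0.7],0],[[0,0,1.1],0],[[0,0,1.5],0],[[0,0,1.9],0],[[0,0,2.3],0],[[0,0,2.6],0],[[0,0,2.74],0]]}'
python3 -m pendant '{"series":[[[0.1,0,0],0],[[0.2,0,0],0],[[0.3,0,0],0],[[0.4,0,0],0],[[0.5,0,0],0],[[0.6,0,0],0],[[0.7,0,0],0],[[0.75,0,0],0]]}'
python3 -m pendant '{"series":[[[0.05,0,0],0],[[0.1,0,0],0],[[0.15,0,0],0],[[0.2,0,0],0],[[0.25,0,0],0],[[0.3,0,0],0],[[0.35,0,0],0],[[0.4,0,0],0]]}'
python3 -m pendant '{"series":[[[0.05,0,0],0],[[0.1,0,0],0],[[0.15,0,0],0],[[0.2,0,0],0],[[0.25,0,0],0],[[0.3,0,0],0],[[0.35,0,0],0],[[0.4,0,0],0]]}'
```

```text
time_s: 4.55
eef_pos: [0.5905, -0.0461, 0.1437]
tcp_rot: [0.692, 0.722, -0.001, -0.001]
ft_force: [-0.0, -0.3, 0.0]
finger_gap: 0.003
gripper_force: 0.0
time_s: 5.35
eef_pos: [0.5899, -0.0088, 0.1453]
tcp_rot: [0.692, 0.722, 0.0, -0.0]
ft_force: [0.3, -0.3, 0.5]
finger_gap: 0.001
gripper_force: 0.0
time_s: 6.15
eef_pos: [0.589, 0.0107, 0.1453]
tcp_rot: [0.692, 0.722, -0.0, 0.0]
ft_force: [0.2, -1.2, -0.2]
finger_gap: -0.002
gripper_force: 0.8
time_s: 6.95
eef_pos: [0.5881, 0.0307, 0.1453]
tcp_rot: [0.692, 0.722, -0.0, -0.0]
ft_force: [-1.3, -1.6, 0.4]
finger_gap: 0.002
gripper_force: 0.8
```

```bash

python3 -m pendant '{"series":[[[0.05,0,0],0],[[0.1,0,0],0],[[0.15,0,0],0],[[0.2,0,0],0],[[0.25,0,0],0],[[0.3,0,0],0],[[0.35,0,0],0],[[0.4,0,0],0]]}' | grep -E "eef|ft"
python3 -m pendant '{"series":[[[0.03,0,0],0],[[0.06,0,0],0],[[0.09,0,0],0],[[0.12,0,0],0],[[0.15,0,0],0],[[0.18,0,0],0],[[0.2,0,0],0],[[0.22,0,0],0]]}' | grep -E "eef|ft"
python3 -m pendant '{"series":[[[0.02,0,0],0],[[0.04,0,0],0],[[0.06,0,0],0]]}' | grep -E "eef|ft"

```

```text
eef_pos: [0.5873, 0.0507, 0.1453]
ft_force: [-1.1, -1.7, 1.1]
eef_pos: [0.5869, 0.0616, 0.1453]
ft_force: [-1.2, -1.5, 0.2]
eef_pos: [0.5868, 0.0646, 0.1453]
ft_force: [-0.9, -0.1, 0.2]
```

```bash

for a in 1 ; do
python3 -m pendant '{"series":[[[0.02,0,0],0],[[0.04,0,0],0]]}' | grep -E "eef|ft"
python3 -m pendant '{"series":[[[0.01,0,0],0],[[0.02,0,0],0]]}' | grep -E "eef|ft"
python3 -m pendant '{"series":[[[0.01,0,0],0],[[0.02,0,0],0]]}' | grep -E "eef|ft"
python3 -m pendant '{"series":[[[0.01,0,0],0],[[0.02,0,0],0]]}' | grep -E "eef|ft"
done
```

```text
eef_pos: [0.5867, 0.0666, 0.1453]
ft_force: [-2.1, -2.0, 0.4]
eef_pos: [0.5867, 0.0676, 0.1453]
ft_force: [-1.6, -1.4, 0.7]
eef_pos: [0.5866, 0.0685, 0.1453]
ft_force: [-1.0, -1.0, 0.2]
eef_pos: [0.5866, 0.0695, 0.1453]
ft_force: [-1.3, -2.3, -0.0]
```

```bash

python3 -m pendant '{"series":[[[0.01,0,0],0],[[0.02,0,0],0]]}' | grep -E "eef|ft"
python3 -m pendant '{"series":[[[0.01,0,0],0],[[0.02,0,0],0]]}' | grep -E "eef|ft"
```

```text
eef_pos: [0.5865, 0.0704, 0.1453]
ft_force: [-0.9, -4.3, 0.2]
eef_pos: [0.5865, 0.0704, 0.1453]
ft_force: [-0.9, -9.9, 0.5]
```

```bash
python3 -c "
from plant import arm;import cv2
for n in ('top','side'):
  cv2.imwrite(f'pics/{n}2.png',arm.capture(n)['pixels'][:,:,::-1])
a=cv2.imread('pics/top2.png')[95:265,180:440]; cv2.imwrite('pics/topc2.png',cv2.resize(a,None,fx=3,fy=3,interpolation=cv2.INTER_CUBIC))"
```

```text
(no output)
```

View pics/side2.png

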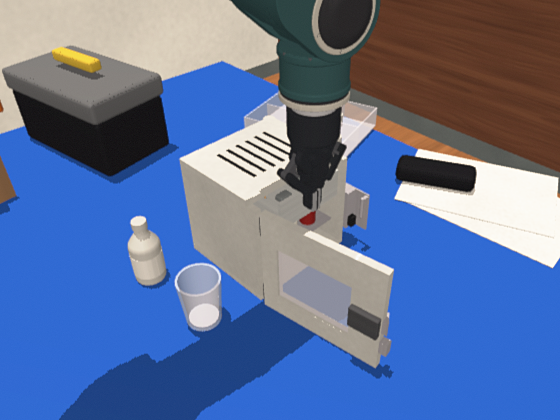

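The tray met its stop at TCP y=0.0704, against a predicted 0.070, with the force jumping to 10 N. So the tray is home. I'll back off, rise and go round to the door's outer side.

```bash

python3 -m pendant '{"series":[[[-0.05,0,0],0],[[-0.2,0,0],0],[[-0.5,0,0],0],[[-0.8,0,0],0],[[-1.1,0,0],0],[[-1.4,0,0],0],[[-1.7,0,0],0],[[-1.9,0,0],0]]}' | grep -E "eef|ft"
python3 -m pendant '{"series":[[[0,0,-0.2],0],[[0,0,-0.6],0],[[0,0,-1.0],0],[[0,0,-1.4],0],[[0,0,-1.8],0],[[0,0,-2.2],0],[[0,0,-2.5],0],[[0,0,-2.6],0]]}' | grep -E "eef|ft"
python3 -m pendant '{"series":[[[-0.15,-0.3,0],5],[[-0.35,-0.7,0],13],[[-0.55,-1.1,0],21],[[-0.75,-1.5,0],29],[[-0.95,-1.95,0],37],[[-1.15,-2.4,0],45],[[-1.35,-2.8,0],53],[[-1.46,-3.05,0],60]]}' | grep -E "eef|ft"
python3 -m pendant '{"series":[[[0,0,0],8],[[0,0,0],15],[[0,0,0],20],[[0,0,0],22],[[0,0,0],22]]}'
python3 - <<'E'
from plant import arm; import cv2
print(arm.get_state()['joint_pos'])
for n,b in (('top',(180,95)),('side',(170,110))):
  cv2.imwrite(f'pics/{n}3.png',arm.capture(n)['pixels'][:,:,::-1])
E
```

```text
eef_pos: [0.5904, -0.0254, 0.1454]
ft_force: [0.5, -0.6, -0.5]
eef_pos: [0.591, -0.023, 0.2771]
ft_force: [0.3, 0.3, 0.9]
eef_pos: [0.4397, -0.1032, 0.2749]
ft_force: [0.0, -0.0, 1.3]
time_s: 13.05
eef_pos: [0.441, -0.1025, 0.2751]
tcp_rot: [0.996, 0.09, -0.0, 0.0]
ft_force: [1.1, -0.7, 0.5]
finger_gap: 0.001
gripper_force: 0.0
[-0.73539758  0.08719077  0.95539632  2.00479065 -0.08016583  1.0882216
 -1.13419849]
```

View pics/top3.png

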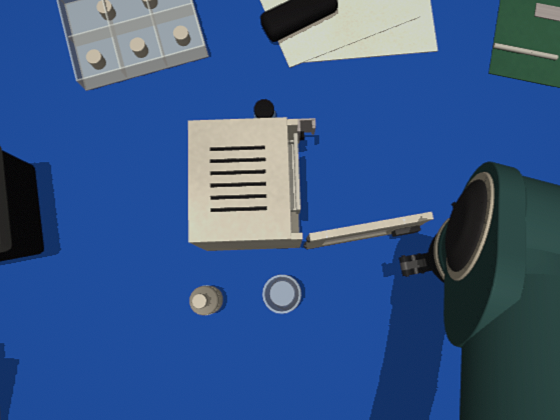

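The top view shows the tray front flush behind the roof line at about (297,175) px. The door is unchanged, with its free edge at about (432,216), and the fingers are outside it at about (412,264). Lower, then approach the door.

```bash

python3 -m pendant '{"series":[[[0,0.02,0.2],0],[[0,0.05,0.6],0],[[0,0.08,1.0],0],[[0,0.11,1.4],0],[[0,0.14,1.8],0],[[0,0.18,2.1],0],[[0,0.18,2.35],0],[[0,0.18,2.46],0]]}' | grep -E "eef|ft"
python3 -m pendant '{"series":[[[0.1,0,0],0],[[0.2,0,0],0],[[0.3,0,0],0],[[0.4,0,0],0],[[0.5,0,0],0],[[0.6,0,0],0],[[0.7,0,0],0],[[0.8,0,0],0]]}' | grep -E "eef|ft"
python3 -m pendant '{"series":[[[0.04,0,0],0],[[0.08,0,0],0],[[0.12,0,0],0],[[0.16,0,0],0],[[0.2,0,0],0],[[0.24,0,0],0],[[0.28,0,0],0],[[0.3,0,0],0]]}' | grep -E "eef|ft"
```

```text
eef_pos: [0.4422, -0.1117, 0.151]
ft_force: [0.1, -0.0, -0.2]
eef_pos: [0.4825, -0.1043, 0.1523]
ft_force: [0.0, -0.2, -0.6]
eef_pos: [0.4971, -0.1016, 0.1523]
ft_force: [0.4, -0.5, -0.1]
```

```bash

python3 -m pendant '{"series":[[[0.144,0.012,0],-2.5],[[0.289,0.017,0],-5],[[0.434,0.016,0],-7.5],[[0.578,0.009,0],-10],[[0.722,-0.005,0],-12.5],[[0.866,-0.025,0],-15],[[1.008,-0.051,0],-17.5],[[1.149,-0.083,0],-20]]}' | grep -E "eef|ft|rot"
python3 -m pendant '{"series":[[[0.144,0.012,0],-2.5],[[0.289,0.017,0],-5],[[0.434,0.016,0],-7.5],[[0.578,0.009,0],-10],[[0.722,-0.005,0],-12.5],[[0.866,-0.025,0],-15],[[1.008,-0.051,0],-17.5],[[1.149,-0.083,0],-20]]}' | grep -E "eef|ft|rot"
python3 - <<'E'
from plant import arm; import cv2
print(arm.get_state()['joint_pos'])
cv2.imwrite('pics/top4.png',arm.capture('top')['pixels'][:,:,::-1])
E
```

```text
eef_pos: [0.5528, -0.0871, 0.1523]
tcp_rot: [0.965, 0.263, -0.0, 0.0]
ft_force: [0.1, 0.6, -0.3]
eef_pos: [0.6004, -0.0542, 0.1523]
tcp_rot: [0.904, 0.427, -0.0, 0.0]
ft_force: [0.3, -0.7, -1.0]
[-0.40381539  0.54048765  0.59382114  1.76640704 -0.3627203   0.94596033
 -0.34884021]
```

View pics/top4.png

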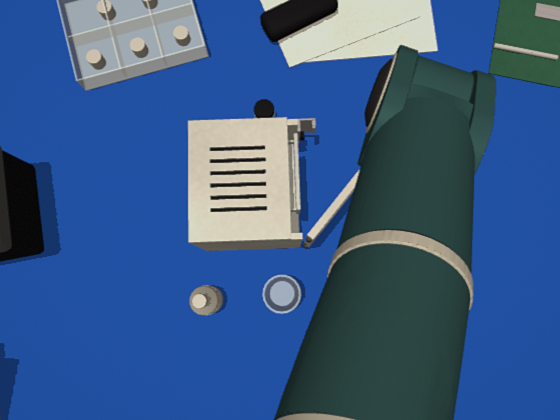

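The door follows: its visible part runs from (308,243) to (357,172) px, about 40° open, which agrees with the arm pose. The cup and bottle haven't moved.

```bash

python3 -m pendant '{"series":[[[0.144,0.012,0],-2.5],[[0.289,0.017,0],-5],[[0.434,0.016,0],-7.5],[[0.578,0.009,0],-10],[[0.722,-0.005,0],-12.5],[[0.866,-0.025,0],-15],[[1.008,-0.051,0],-17.5],[[1.149,-0.083,0],-20]]}' | grep -E "eef|ft|rot"
python3 -m pendant '{"series":[[[0.05,0.005,0],-1],[[0.1,0.01,0],-2],[[0.16,0.012,0],-3],[[0.22,0.014,0],-4],[[0.289,0.017,0],-5]]}' | grep -E "eef|ft|rot"
python3 -m pendant '{"series":[[[0.04,0.004,0],-0.7],[[0.07,0.006,0],-1.25],[[0.1,0.01,0],-2]]}' | grep -E "eef|ft|rot"
```

```text
eef_pos: [0.6338, -0.0071, 0.1523]
tcp_rot: [0.816, 0.578, -0.0, 0.0]
ft_force: [-0.6, 0.2, -0.4]
eef_pos: [0.6392, 0.0057, 0.1523]
tcp_rot: [0.791, 0.612, -0.0, 0.0]
ft_force: [0.3, -0.5, 0.5]
eef_pos: [0.6409, 0.0104, 0.1523]
tcp_rot: [0.78, 0.625, -0.0, 0.0]
ft_force: [0.5, -0.2, 0.7]
```

```bash

python3 -m pendant '{"series":[[[0.02,0.002,0],-0.35],[[0.04,0.003,0],-0.7],[[0.06,0.005,0],-1]]}' | grep -E "eef|ft"
python3 -m pendant '{"series":[[[0.02,0.002,0],-0.35],[[0.04,0.003,0],-0.7],[[0.06,0.005,0],-1]]}' | grep -E "eef|ft"
python3 -m pendant '{"series":[[[0.02,0.002,0],-0.35],[[0.04,0.003,0],-0.7]]}' | grep -E "eef|ft"
python3 -m pendant '{"series":[[[0.02,0.002,0],-0.35],[[0.04,0.003,0],-0.7]]}' | grep -E "eef|ft"
```

```text
eef_pos: [0.6418, 0.0132, 0.1523]
ft_force: [0.3, -0.4, 0.0]
eef_pos: [0.6427, 0.0162, 0.1523]
ft_force: [-0.4, -0.9, 0.2]
eef_pos: [0.6432, 0.0181, 0.1523]
ft_force: [-0.4, -0.5, 0.2]
eef_pos: [0.6437, 0.0201, 0.1523]
ft_force: [-0.7, -1.2, -0.0]
```

```bash

python3 -m pendant '{"series":[[[0.02,0.002,0],-0.35],[[0.04,0.003,0],-0.7]]}' | grep -E "eef|ft"
python3 -m pendant '{"series":[[[0.02,0.002,0],-0.35],[[0.04,0.003,0],-0.7]]}' | grep -E "eef|ft"
python3 -m pendant '{"series":[[[0.02,0.002,0],-0.35],[[0.03,0.003,0],-0.5]]}' | grep -E "eef|ft"
python3 -m pendant '{"series":[[[0.02,0.002,0],-0.35],[[0.03,0.003,0],-0.5]]}' | grep -E "eef|ft"
```

```text
eef_pos: [0.6441, 0.022, 0.1523]
ft_force: [-0.1, -0.4, -0.5]
eef_pos: [0.6446, 0.024, 0.1523]
ft_force: [0.8, -0.7, -0.1]
eef_pos: [0.6449, 0.0255, 0.1523]
ft_force: [-0.2, -0.6, 0.0]
eef_pos: [0.6453, 0.027, 0.1523]
ft_force: [-0.1, -0.1, -0.3]
```

```bash

python3 -m pendant '{"series":[[[0.02,0.002,0],-0.35],[[0.04,0.003,0],-0.7]]}' | grep -E "eef|ft"
python3 -m pendant '{"series":[[[0.02,0.002,0],-0.35],[[0.04,0.003,0],-0.7]]}' | grep -E "eef|ft"
python3 -m pendant '{"series":[[[0.02,0.002,0],-0.35],[[0.03,0.003,0],-0.5]]}' | grep -E "eef|ft"
```

```text
eef_pos: [0.6457, 0.0289, 0.1523]
ft_force: [-0.8, -1.0, -0.4]
eef_pos: [0.646, 0.0309, 0.1523]
ft_force: [-0.3, -0.2, -0.2]
eef_pos: [0.6463, 0.0324, 0.1523]
ft_force: [0.1, 0.7, -0.4]
```

```bash

python3 -m pendant '{"series":[[[0.015,0.001,0],-0.25],[[0.03,0.003,0],-0.5]]}' | grep -E "eef|ft"
python3 -m pendant '{"series":[[[0.015,0.001,0],-0.25],[[0.03,0.003,0],-0.5]]}' | grep -E "eef|ft"
python3 -m pendant '{"series":[[[0.015,0.001,0],-0.25],[[0.03,0.003,0],-0.5]]}' | grep -E "eef|ft"
python3 - <<'E'
from plant import arm; import cv2
a=arm.capture('side')['pixels'][:,:,::-1][100:320,180:420]
cv2.imwrite('pics/sidec5.png',cv2.resize(a,None,fx=2.6,fy=2.6,interpolation=cv2.INTER_CUBIC))
E
```

```text
eef_pos: [0.6465, 0.0332, 0.1523]
ft_force: [-0.5, -4.7, 0.1]
eef_pos: [0.6467, 0.0339, 0.1523]
ft_force: [-1.5, -8.3, 0.6]
eef_pos: [0.6469, 0.0352, 0.1523]
ft_force: [-2.6, -7.9, 0.3]
```

View pics/sidec5.png

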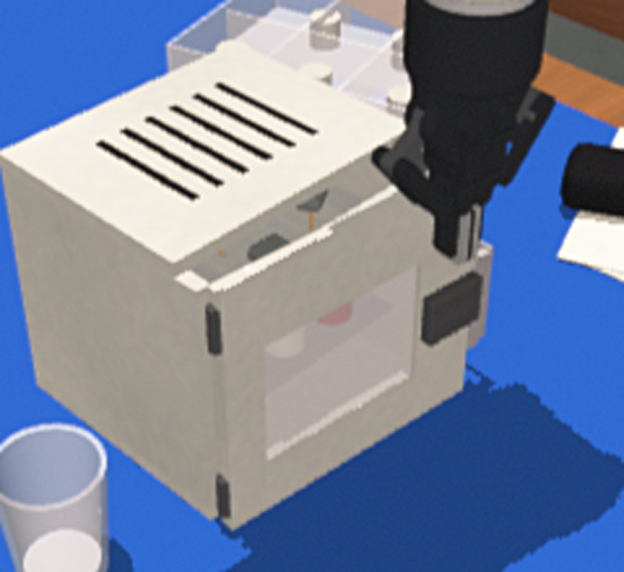

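The crop shows the fingers at about (460,240), pressing above the latch case. The door is nearly shut and the tongue is starting on the strike. I'll continue in 1 mm steps.

```bash

python3 -m pendant '{"series":[[[0.01,0.001,0],-0.2],[[0.02,0.001,0],-0.35]]}' | grep -E "time|eef|ft"
python3 -m pendant '{"series":[[[0.01,0.001,0],-0.2],[[0.02,0.001,0],-0.35]]}' | grep -E "eef|ft"
python3 -m pendant '{"series":[[[0.01,0.001,0],-0.2],[[0.02,0.001,0],-0.35]]}' | grep -E "eef|ft"
```

```text
time_s: 22.05
eef_pos: [0.6471, 0.0359, 0.1523]
ft_force: [-1.0, -9.6, 0.4]
eef_pos: [0.6472, 0.0368, 0.1523]
ft_force: [-1.1, -10.5, -0.0]
eef_pos: [0.6473, 0.0378, 0.1523]
ft_force: [0.6, -9.8, 0.5]
```

```bash

python3 -m pendant '{"series":[[[0.01,0.001,0],-0.2],[[0.02,0.001,0],-0.35]]}' | grep -E "eef|ft"
python3 -m pendant '{"series":[[[0.01,0.001,0],-0.2],[[0.02,0.001,0],-0.35]]}' | grep -E "eef|ft"
python3 -m pendant '{"series":[[[0.01,0.001,0],-0.2],[[0.02,0.001,0],-0.35]]}' | grep -E "eef|ft"
```

```text
eef_pos: [0.6476, 0.0397, 0.1523]
ft_force: [0.5, -4.9, 0.6]
eef_pos: [0.6476, 0.0416, 0.1523]
ft_force: [0.3, 0.5, 0.2]
eef_pos: [0.6476, 0.0431, 0.1523]
ft_force: [-0.4, 0.4, 0.4]
```

```bash

python3 -m pendant '{"series":[[[0.01,0,0],-0.1],[[0.01,0,0],-0.1]]}' | grep -E "eef|ft"
python3 -m pendant '{"series":[[[0.01,0,0],-0.1],[[0.01,0,0],-0.1]]}' | grep -E "eef|ft"
python3 -m pendant '{"series":[[[0.01,0,0],-0.1],[[0.01,0,0],-0.1]]}' | grep -E "eef|ft"
```

```text
eef_pos: [0.6477, 0.0434, 0.1523]
ft_force: [-0.0, -0.4, 0.5]
eef_pos: [0.6477, 0.0435, 0.1523]
ft_force: [-0.0, -2.0, 0.3]
eef_pos: [0.6477, 0.0437, 0.1523]
ft_force: [0.5, -5.2, -0.4]
```

```bash

python3 -m pendant '{"series":[[[0.005,0,0],0],[[0.01,0,0],0]]}' | grep -E "eef|ft"
python3 -m pendant '{"series":[[[0.004,0,0],0],[[0.008,0,0],0],[[0.008,0,0],0]]}' | grep -E "time|eef|ft"
```

```text
eef_pos: [0.6477, 0.0437, 0.1523]
ft_force: [0.4, -7.7, -0.3]
time_s: 24.15
eef_pos: [0.6477, 0.0438, 0.1523]
ft_force: [0.1, -8.9, -0.6]
```

Each extra step now barely moves the TCP, so the door is on the rubber stop, and the resistance had already dropped. I'll release slowly, back off and look.

```bash

python3 -m pendant '{"series":[[[-0.01,0,0],0],[[-0.03,0,0],0],[[-0.06,0,0],0],[[-0.1,0,0],0],[[-0.2,0,0],0],[[-0.4,0,0],0],[[-0.6,0,0],0],[[-0.8,0,0],0]]}' | grep -E "eef|ft"
python3 -m pendant '{"series":[[[-0.2,0,0],0],[[-0.5,0,0],0],[[-0.8,0,0],0],[[-1.0,0,0],0],[[-1.0,0,0],0],[[-1.0,0,0],0],[[-1.0,0,0],0],[[-1.0,0,0],0]]}' | grep -E "time|eef|ft"
python3 - <<'E'
from plant import arm; import cv2
a=arm.capture('side')['pixels'][:,:,::-1][100:320,180:420]
b=arm.capture('top')['pixels'][:,:,::-1][100:260,180:340]
a=cv2.resize(a,(400,367),interpolation=cv2.INTER_CUBIC); b=cv2.resize(b,(400,400),interpolation=cv2.INTER_CUBIC)[:367]
cv2.imwrite('pics/end6.png',cv2.hconcat([a,b]))
E
```

```text
eef_pos: [0.6469, 0.0038, 0.1523]
ft_force: [-0.7, -0.1, -0.4]
time_s: 25.75
eef_pos: [0.6462, -0.0441, 0.1523]
ft_force: [-0.5, -0.4, 0.2]
```

View pics/end6.png

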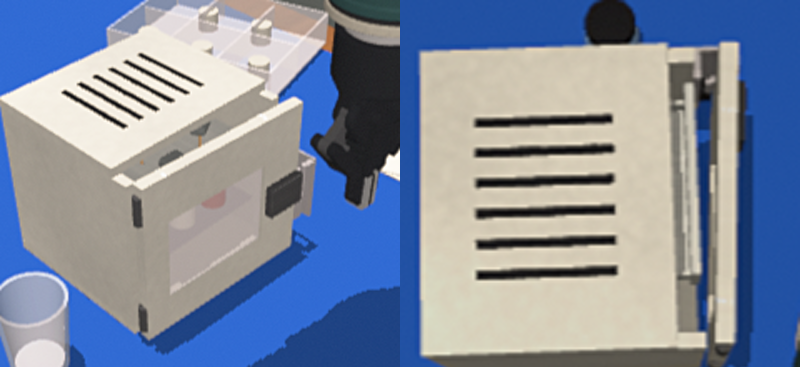

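The picture shows the door staying shut with the hand away (its outer edge at about x=738 in the right half, nearly parallel to the cabinet) and the tray home. I'll check that it isn't creeping before I hand in.

```bash
python3 - <<'E'
from plant import arm; import cv2
cv2.imwrite('pics/a.png',arm.capture('top')['pixels'])
E
python3 -m pendant '{"series":[[[-0.2,0,0],0],[[-0.2,0,0],0],[[-0.2,0,0],0],[[-0.2,0,0],0],[[-0.2,0,0],0],[[-0.2,0,0],0],[[-0.2,0,0],0],[[-0.2,0,0],0]]}' >/dev/null
python3 -m pendant '{"series":[[[0,0,0],0],[[0,0,0],0],[[0,0,0],0],[[0,0,0],0],[[0,0,0],0],[[0,0,0],0],[[0,0,0],0],[[0,0,0],0]]}' | head -1
python3 - <<'E'
from plant import arm; import cv2, numpy as np
a=cv2.imread('pics/a.png');b=arm.capture('top')['pixels']
a0=cv2.imread('pics/top0.png')[:,:,::-1]
d=lambda p,q,s:np.percentile(cv2.absdiff(np.ascontiguousarray(p[s]),np.ascontiguousarray(q[s])),[50,99,100])
print("door",d(a,b,np.s_[110:250,285:332]))
for n,s in (("bottle",np.s_[280:320,185:228]),("cup",np.s_[270:318,258:306]),("jar",np.s_[95:117,250:280])): print(n,d(a0,b,s))
E
```

```text
time_s: 27.5
door [1. 2. 5.]
bottle [11. 21. 22.]
cup [12. 19. 21.]
jar [ 5. 17. 18.]
```

```bash
python3 -c "
from plant import arm
print(arm.job_done())"
```

```text
the job is handed in; nothing more can be done
None
```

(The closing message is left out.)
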